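# Space the plates of a pliers rack with a bevelled spacer block

### The job

Take the spacer block out of its wooden stand and use it to open the two narrow gaps of the pliers rack to the block's width, first the gap between the last screwed-down plate and the nearer sliding plate, then the gap between the two sliding plates: feed the block down until its foot is at the base, upright, with its straight face kept lightly pressed against the plate already set while the bevel wedges the next plate away. Work gently, with the block about midway along the plates and nothing but the block touching the sliding ones; do not shift a plate that is already set, disturb nothing else on the bench, and leave the block standing in the second gap.

Things in the scene. Friction and masses are not known exactly. Their poses are not given: they have to be found in the camera images.
- rack: Pliers rack, fixed: dark wooden base 110 (x) x 240 (y) x 14 mm high, four upright steel plates in a row along its y, each 70 (x) x 8 (y) x 60 mm high, standing on the base (tops 74 mm above the bench). Origin at bench level, midway across x; base spans y -100 to +140 mm. Two plates are screwed down at y = +125 and +87 mm (30 mm gap, already right); two sliding ones stand on their -y side.
- setplate: The last screwed-down plate, beside the sliding ones. Origin: its foot centre, on the base top (14 mm above the bench), at rack y = +87 mm; axes as the rack's.
- plate1: Nearer sliding plate, next to the screwed ones. Origin: centre of its underside, on the base top; axes as the rack's. Slides only along rack y, against about 6 N of friction, and stays where left. Its gap to the screwed plate starts at 21 to 26 mm. Set right (30 mm gap) it is centred at rack y = +49 mm.
- plate2: Outer sliding plate, on the -y side of plate1. Origin and axes as plate1. Slides only along rack y, against about 3.5 N of friction, and stays where left. Once plate1 is set, its gap to plate1 is 21 to 26 mm. Set right it is 38 mm centre to centre from plate1 (30 mm gap).
- spacer: Aluminium spacer block with a dark wooden head, about 0.3 kg, 114 mm high, 40 mm deep (x). Origin at foot level under the middle of the full width; z up. Full width 30 mm (y -15 to +15) from z = 42 to 66 mm. The +y face is straight all the way down; the -y side is bevelled, from y = -15 at z = 42 straight to y = +3 at the foot. It hangs level in the stand, straight face to stand +y.
- spacer_nose (a point): Centre of the spacer's foot face, 12 mm wide (spacer y +3 to +15) and 40 mm deep.
- spacer_head (a point): Centre of the spacer's grip head, 94 mm above its foot: 30 (x) x 26 (y) mm, z 74 to 114 mm. Under it a flange 52 (x) x 46 (y) mm, z 66 to 74 mm; with the foot on the rack base the flange clears the plate tops by 6 mm.
- stand: Fixed wooden stand 90 (x) x 75 (y) x 72 mm high with an upright through hole 43.5 x 33.5 mm in which the spacer hangs, its flange on the top and its foot 6 mm above the bench. Origin: centre of the underside.
- collar: Bystander: brass collar, 24 mm across, 14 mm high, lying on the -y end of the rack base. Origin: underside centre.
- screwdriver: Bystander: screwdriver 170 mm long, lying between robot and rack.
- pliers: Bystander: pliers with dark grips, 150 mm long, lying between robot and rack.
- hammer: Bystander: hammer 240 mm long, lying beyond the rack.
- jar: Bystander: amber glass jar, 56 mm across, 75 mm high, beyond the rack.
- benchblock: Bystander: steel bench block 65 x 65 x 20 mm, beyond the stand.
- mandrel: Bystander: upright tapered steel ring mandrel, foot 60 mm across, 150 mm high, to the left of the rack.
- dish: Bystander: white ceramic dish, 90 mm across, to the left.

How it is judged:
On the way, in this order (a step that is already met when the one before it is completed fails the run):
1. the block stands fully down in the first gap, its straight face bearing (over 0.5 N) on the screwed plate, and the gap is 30 mm within 1.5 mm (y of spacer in the frame of rack between 0.065 and 0.071 m and z of spacer in the frame of rack below 0.018 m and x of spacer in the frame of rack between -0.02 and 0.02 m and angle between spacer's own z axis and vertical below 0.06 rad and y of plate1 in the frame of rack between 0.0475 and 0.0505 m and contact force between spacer and setplate above 0.5 N), for 0.2 s.
2. the block is drawn up out of the first gap, which stays 30 mm within 1.5 mm (y of plate1 in the frame of rack between 0.0475 and 0.0505 m and z of spacer in the frame of rack above 0.076 m), for 0.1 s.
3. the block stands fully down in the second gap, its straight face bearing (over 0.5 N) on the nearer sliding plate, and both gaps are 30 mm within 1.5 mm (y of spacer in the frame of plate1 between -0.022 and -0.016 m and z of spacer in the frame of plate1 below 0.004 m and x of spacer in the frame of plate1 between -0.02 and 0.02 m and angle between spacer's own z axis and vertical below 0.06 rad and y of plate1 in the frame of rack between 0.0475 and 0.0505 m and y of plate2 in the frame of plate1 between -0.0395 and -0.0365 m and contact force between spacer and plate1 above 0.5 N), for 0.2 s.
At the end, for the whole second after the job is handed in: Both gaps are 30 mm within 1.5 mm, and the block stands still and let go in the second gap, upright within 0.06 rad, its foot within 4 mm of the rack base (y of plate1 in the frame of rack between 0.0475 and 0.0505 m and y of plate2 in the frame of plate1 between -0.0395 and -0.0365 m and y of spacer in the frame of plate1 between -0.022 and -0.016 m and z of spacer in the frame of plate1 below 0.004 m and x of spacer in the frame of plate1 between -0.02 and 0.02 m and angle between spacer's own z axis and vertical below 0.06 rad and linear speed of spacer below 0.01 m/s and linear speed of each of plate1, plate2 below 0.005 m/s); the robot touches nothing.
It fails at once if the block presses a sliding plate with more than 25 N (contact force between spacer and plate1 above 25 N or contact force between spacer and plate2 above 25 N).
It fails at once if the block presses the screwed-down plate with more than 25 N (contact force between spacer and setplate above 25 N).
It fails at once if the fingers touch a sliding plate (contact force between the fingers and plate1 above 0.5 N or contact force between the fingers and plate2 above 0.5 N).
It fails at once if a bystander is moved more than 15 mm (distance of any of collar, screwdriver, pliers, hammer, jar, benchblock, mandrel, dish from where it was at the start of the episode above 0.015 m).
It also fails if it takes over 62 s, if anything falls off the work surface, if the arm or the gripper's body presses on something with over 40 N, if the wrist force passes 120 N, or if a joint passes its speed limit or range.

### The arm

A 6-joint arm with a two-finger parallel gripper is mounted at the origin on the work surface. World frame = base frame: x ahead of the robot, y to its left, z up, the work surface at z = 0. Lengths are in m, angles in rad, forces in N, time in s.
With the tool pointing down it reaches from about 0.3 to 0.875 m from the base axis. Payload 4.2 kg.
Tool frame: the origin (TCP) lies midway between the tips of the shut fingers; the grasp point (between the pads) lies 19 mm behind it; x points along the fingers, z is the direction in which the jaws open and shut, and the axes are right-handed (so a half turn about x gives the same grasp; the last joint's range is limited). The gripper opens to 85 mm and grips with 20 to 120 N. Pads are 22 mm wide; open, the fingers measure 114 mm over their backs; the gripper's body (76 mm by 85 mm) begins 54 mm behind the grasp point. The pads swing forward as they close: fully open they stand 13 mm farther back than shut.
Start: joints at [1.222, 0.32, 1.565, -0, 1.257, -0.02], TCP at [0.186, 0.544, 0.231] pointing down, gripper open.
Joint ranges: [-3.11, 3.11], [-0.84, 2.01], [0.21, 2.61], [-1.34, 4.49], [0.05, 2.63], [-2.56, 2.56]. Speed limits (rad/s): [2.57, 2.57, 3.14, 3.14, 3.14, 3.14].

### API

Orientations are given as a 3x3 rotation matrix whose columns are the frame's x, y, z axes.
In Python, from plant import bot gives the robot as it stands.
- The arm moves only by the tool jog_arm, never from a script. Its argument "motion" is a list of rows, each a list of 6 numbers: the shift along the tool's x, y, z in m, then the turn, a rotation vector about the tool's x, y, z in degrees. A call has 1 to 12 rows; each row shifts and turns the commanded pose from where the row before left it, along the tool's axes as they then stand; what a row does not reach is not made up. A row lasts 1/8 s, in which the tool goes at most 62.5 mm and 10.7 degrees, less where a joint would pass 70% of its speed; a pose out of reach is approached as far as the arm can. A call with a gripper value outside its range is refused whole. "gripper" is the opening, from -1 (shut) to 1 (fully open), set as the call begins (left out, the last holds). The fingers move at their own pace and stop on an object; "grip_force" is the grip in N (left out, the last holds). Time passes only in rows, so rows that do not move let the fingers close. It gives the time, the measured TCP pose, the force and the opening at its end, in the units of the state.
- bot.get_obs(): the state, without advancing time (a new reading comes with each control period).
- bot.read_camera(name): name is "scene" or "side" or "wrist"; returns (picture, depth): 400x640x3 uint8, red, green, blue; 400x640 float32, m along the optical axis (not along the pixel's ray), 0 where there is no reading.
- bot.calibration(name): a dict with "intrinsics" (3x3 intrinsics, pixels), "rvec" (rotation vector, rad) and "tvec" (3), from world to camera coordinates, as OpenCV has them; the wrist camera has in their place "mount" (4x4, takes a point from camera to tool coordinates, whose origin is the TCP and whose axes are the tool frame's). Camera axes: x right, y down, z forward; pixel columns grow to the right and rows downward; lengths in m; the calibration is good to about 2 mm. A picture is of the moment at which its call begins: read the wrist's pose just before it. calibration takes no time and is no camera call.
- bot.close_job(): hands the job in, once; it reports no verdict.
The state is a dict: "t": time; "joints": joint angles; "dq": joint speeds; "effort": joint torques, N m; "ee_pos": TCP position; "ee_rot": TCP orientation; "force": force on the tool from outside, world axes, zero at the start; "torque": the same for the moment, N m; "width": finger opening in m.
Only numpy, scipy, OpenCV 4.12 (cv2) and the standard library are available. Lean on these libraries where they do the work, as an engineer would, in place of code of your own. Each camera call takes 0.05 s, during which the arm holds its last target. There are 200 camera calls.

## Working session

There is one attempt and no reset: what is moved stays moved. The work goes in short steps, Python scripts to look and compute and a tool call to move; the robot and the scene stay as the last step left them, time stands still between calls to the robot, and variables do not carry over. Pictures are saved under pics/ and viewed, about 8 in all and at most 12, crops included, and the job is handed in when it is done.

Besides the shell and the picture viewer there is one more tool, called after "Emit:" as name([rows], argument=value, ...), one row to a line, values as JSON. jog_arm: Moves the arm, as the interface text tells. Its arguments: {"type":"object","properties":{"motion":{"type":"array","items":{"type":"array","items":{"type":"number"}}},"gripper":{"type":"number"},"grip_force":{"type":"number"}},"required":["motion"]}

```bash
mkdir -p pics; ls; cat > h.py <<'E'
import numpy as np,cv2
from plant import bot
def cloud(n):
    o=bot.get_obs(); c=bot.calibration(n); im,d=bot.read_camera(n); K=np.array(c['intrinsics'])
    v,u=np.mgrid[:400,:640]; P=np.stack([(u-K[0,2])/K[0,0]*d,(v-K[1,2])/K[1,1]*d,d],-1)
    if 'mount' in c:
        M=np.array(c['mount']); P=P@M[:3,:3].T+M[:3,3]; W=P@np.array(o['ee_rot']).T+np.array(o['ee_pos'])
    else:
        R=cv2.Rodrigues(np.array(c['rvec'],float))[0]; W=(P-np.array(c['tvec']).ravel())@R
    W[d==0]=np.nan
    return im,W
def save(n,im): cv2.imwrite('pics/'+n,im[...,::-1])
E
python3 - <<'E'
from h import *
o=bot.get_obs(); print(o['ee_rot'],o['width'],o['t'])
for n in('scene','side','wrist'):
    im,W=cloud(n); np.savez(n,im=im,W=W); save(n+'0.png',im); print(n,bot.calibration(n))
E
```

```text
pics
[[-6.08092044e-04 -9.46428314e-01  3.22913420e-01]
 [-1.70204273e-03  3.22913992e-01  9.46426784e-01]
 [-9.99998367e-01  2.59021585e-05 -1.80722286e-03]] 0.08559775021830486 0.0
scene {'intrinsics': array([[377.74830092,   0.        , 313.52505708],
       [  0.        , 377.74830092, 193.19239734],
       [  0.        ,   0.        ,   1.        ]]), 'rvec': array([ 1.18233301,  2.50064771, -0.77095989]), 'tvec': array([ 0.31820434, -0.34602869,  1.50249806])}
side {'intrinsics': array([[460.95681952,   0.        , 321.91839393],
       [  0.        , 460.95681952, 194.73966427],
       [  0.        ,   0.        ,   1.        ]]), 'rvec': array([ 2.11598962, -0.50955397,  0.27230875]), 'tvec': array([-0.47436849,  0.24987477,  0.83698473])}
wrist {'intrinsics': array([[277.55674242,   0.        , 321.07026953],
       [  0.        , 277.55674242, 199.04567114],
       [  0.        ,   0.        ,   1.        ]]), 'mount': array([[-1.10808314e-03, -2.75417316e-01,  9.61324126e-01,
        -1.43466568e-01],
       [ 5.49464375e-04, -9.61324738e-01, -2.75416858e-01,
         7.02558974e-02],
       [ 9.99999235e-01,  2.23028582e-04,  1.21655974e-03,
        -8.84573273e-04],
       [ 0.00000000e+00,  0.00000000e+00,  0.00000000e+00,
         1.00000000e+00]])}
```

```bash
python3 - <<'E'
import cv2,numpy as np
a=[cv2.imread(f'pics/{n}0.png') for n in('scene','side')]
cv2.imwrite('pics/a.png',cv2.resize(np.vstack(a),(480,600),interpolation=cv2.INTER_AREA))
# topdown height map from scene+side, 2mm/px
H=np.zeros((450,400),np.float32)
E
```

```text
(no output)
```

View pics/scene0.png

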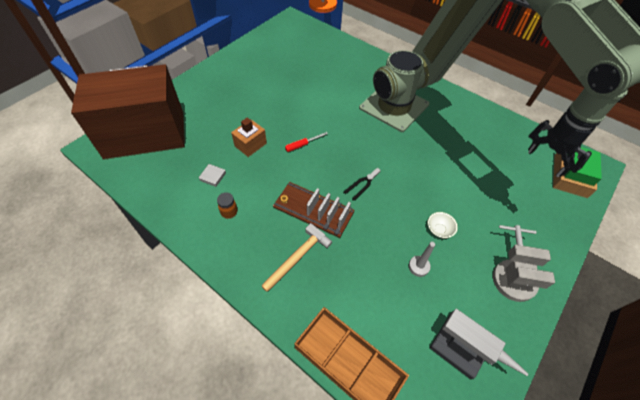

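View pics/side0.png

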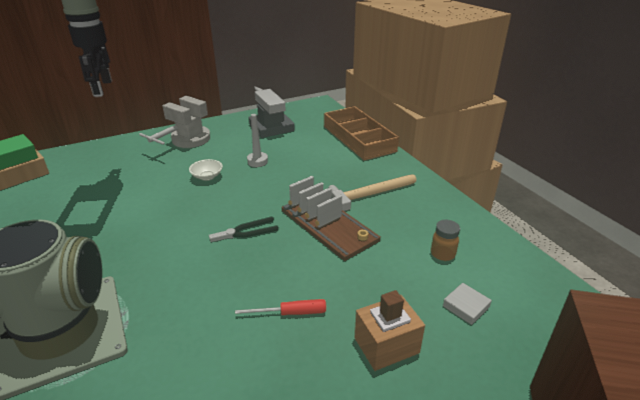

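The scene view shows the rack at about (315,210), with the collar end at (284,198). The stand with the spacer is at (249,137). In the side view the stand is at (389,330) and the rack at (330,220). Next I'll get coarse positions from depth.

```bash
python3 - <<'E'
import numpy as np,cv2
for n,boxes in(('scene',{'stand':(225,112,275,160),'rack':(270,175,360,240)}),('side',{'stand':(345,285,430,370),'rack':(275,172,385,262)})):
    z=np.load(n+'.npz'); W=z['W']
    for k,(a,b,c,d) in boxes.items():
        P=W[b:d,a:c].reshape(-1,3); P=P[np.isfinite(P[:,0])]
        for lo,hi in ((.008,.02),(.03,.066),(.067,.079),(.1,.13)):
            q=P[(P[:,2]>lo)&(P[:,2]<hi)]
            if len(q)>5:
                r=cv2.minAreaRect(q[:,:2].astype(np.float32)*1000); print(n,k,lo,len(q),np.round(np.median(q,0),3),np.round(r[0]),np.round(r[1]),round(r[2],1))
E
```

```text
scene stand 0.008 72 [ 0.532 -0.255  0.014] [ 530. -269.] [ 55. 114.] 48.5
scene stand 0.03 240 [ 0.537 -0.256  0.048] [ 531. -269.] [ 58. 116.] 48.0
scene stand 0.067 275 [ 0.529 -0.275  0.072] [ 512. -290.] [77. 91.] 86.2
scene stand 0.1 92 [ 0.516 -0.285  0.119] [ 513. -289.] [27. 32.] 87.2
scene rack 0.008 1742 [0.592 0.06  0.014] [574.  76.] [222. 290.] 42.5
scene rack 0.03 276 [0.584 0.105 0.048] [584.  78.] [192. 139.] 78.9
scene rack 0.067 254 [0.574 0.12  0.074] [571. 111.] [ 72. 116.] 12.0
side stand 0.008 298 [ 0.482 -0.327  0.014] [ 491. -313.] [ 58. 117.] 46.3
side stand 0.03 964 [ 0.483 -0.327  0.048] [ 491. -312.] [ 59. 117.] 46.5
side stand 0.067 1227 [ 0.492 -0.311  0.072] [ 511. -292.] [78. 92.] 86.3
side stand 0.1 417 [ 0.507 -0.298  0.119] [ 510. -292.] [29. 31.] 87.9
side rack 0.008 2255 [0.579 0.02  0.014] [593.  79.] [285. 248.] 53.3
side rack 0.03 916 [0.561 0.092 0.053] [578.  63.] [ 76. 216.] 12.7
side rack 0.067 449 [0.568 0.101 0.073] [569. 109.] [ 72. 118.] 12.3
```

Emit:
jog_arm([
  [0, 0, 0, -7.7, 0, 0],
  [0, 0, 0, -7.7, 0, 0],
  [0, -0.021, -0.045, 0, 0, 0],
  [0, -0.021, -0.045, 0, 0, 0],
  [0, -0.021, -0.045, 0, 0, 0],
  [0, -0.021, -0.045, 0, 0, 0],
  [0, -0.021, -0.045, 0, 0, 0],
  [0, -0.021, -0.045, 0, 0, 0],
  [0, -0.021, -0.045, 0, 0, 0],
  [0, -0.021, -0.045, 0, 0, 0],
  [0, -0.021, -0.045, 0, 0, 0],
  [0, -0.021, -0.045, 0, 0, 0],
], gripper=1, grip_force=60)

```text
t: 1.65
ee_pos: [0.3685, 0.0809, 0.2313]
ee_rot: [[0.0, -0.998, 0.06], [0.0, 0.06, 0.998], [-1.0, -0.0, 0.0]]
force: [0.6, 0.5, 0.1]
width: 0.0853
```

```bash
python3 - <<'E'
from h import *
o=bot.get_obs();print(o['t'],np.round(o['ee_pos'],4),np.round(o['ee_rot'],3).tolist())
im,W=cloud('wrist'); np.savez('w1',im=im,W=W); save('w1.png',im)
P=W.reshape(-1,3);P=P[np.isfinite(P[:,0])]
for lo,hi in((.068,.08),):
    q=P[(P[:,2]>lo)&(P[:,2]<hi)&(P[:,1]<.3)]; print(len(q),np.median(q,0) if len(q) else 0)
E
```

```text
1.65 [0.3685 0.0809 0.2313] [[0.0, -0.998, 0.06], [0.0, 0.06, 0.998], [-1.0, -0.0, 0.0]]
2982 [ 0.5026324  -0.26834341  0.07275604]
```

Emit:
jog_arm([
  [0, -0.0207, -0.0454, 0, 0, 0],
  [0, -0.0207, -0.0454, 0, 0, 0],
  [0, -0.0207, -0.0454, 0, 0, 0],
  [0, -0.0207, -0.0454, 0, 0, 0],
  [0, -0.0207, -0.0454, 0, 0, 0],
  [0, -0.0207, -0.0454, 0, 0, 0],
  [0, -0.0207, -0.0454, 0, 0, 0],
  [0, -0.0207, -0.0454, 0, 0, 0],
  [0, 0, 0, 0, 0, 0],
])

```text
t: 2.82
ee_pos: [0.5125, -0.2925, 0.2301]
ee_rot: [[-0.001, -0.998, 0.063], [0.0, 0.063, 0.998], [-1.0, 0.001, 0.0]]
force: [-0.3, 0.1, -0.8]
width: 0.0855
```

```bash
python3 - <<'E'
from h import *
o=bot.get_obs();print(o['t'],np.round(o['ee_pos'],4),np.round(o['force'],2))
im,W=cloud('wrist'); save('w2.png',im)
P=W.reshape(-1,3);P=P[np.isfinite(P[:,0])]
P=P[(abs(P[:,0]-.512)<.08)&(abs(P[:,1]+.291)<.08)]
for lo,hi in((.069,.0745),(.0775,.084),(.114,.126)):
    q=P[(P[:,2]>lo)&(P[:,2]<hi)]
    if len(q)>5: print(lo,len(q),np.median(q[:,2]),cv2.minAreaRect(q[:,:2].astype(np.float32)*1000))
E
```

```text
2.825 [ 0.5125 -0.2925  0.2301] [-0.32  0.12 -0.78]
0.069 3317 0.07290077703499637 ((511.2591552734375, -291.461181640625), (75.17352294921875, 90.34076690673828), 86.50640106201172)
0.0775 1012 0.080893262211606 ((510.74774169921875, -291.4622802734375), (46.02092742919922, 51.15757369995117), 86.36608123779297)
0.114 876 0.12073448136790432 ((510.9499816894531, -291.5148620605469), (25.98284912109375, 30.11594009399414), 86.4416732788086)
```

View pics/w2.png

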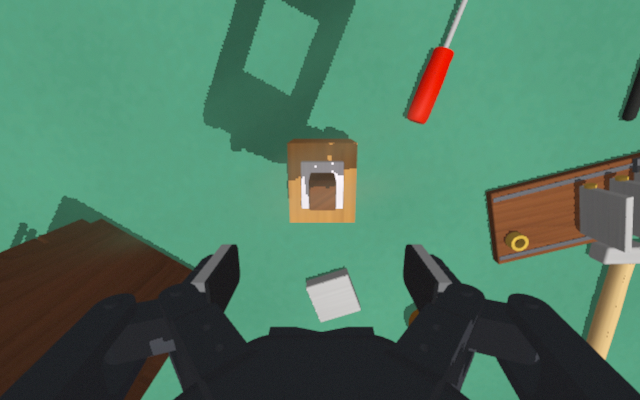

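The wrist view shows the stand centred at (322,182), with the spacer head at (322,190) between the fingers, and the rack with the collar at (517,242). Depth puts the head at (0.511, -0.2915) with its yaw already aligned, so I'll descend and grip.

Emit:
jog_arm([
  [0.03, 0.0015, 0.001, 0, 0, 0],
  [0.04, 0, 0, 0, 0, 0],
  [0.036, 0, 0, 0, 0, 0],
  [0.025, 0, 0, 0, 0, 0],
  [0.015, 0, 0, 0, 0, 0],
  [0, 0, 0, 0, 0, 0],
])

```text
t: 3.62
ee_pos: [0.5098, -0.2879, 0.0848]
ee_rot: [[-0.002, -0.998, 0.059], [0.001, 0.059, 0.998], [-1.0, 0.002, 0.001]]
force: [-0.0, -0.2, 0.1]
width: 0.0852
```

Emit:
jog_arm([
  [0, 0, 0, 0, 0, 0],
  [0, 0, 0, 0, 0, 0],
  [0, 0, 0, 0, 0, 0],
  [0, 0, 0, 0, 0, 0],
  [0, 0, 0, 0, 0, 0],
  [0, 0, 0, 0, 0, 0],
  [0, 0, 0, 0, 0, 0],
  [0, 0, 0, 0, 0, 0],
], gripper=-1, grip_force=60)

```text
t: 4.62
ee_pos: [0.5109, -0.2898, 0.0862]
ee_rot: [[0.002, -0.998, 0.06], [-0.002, 0.06, 0.998], [-1.0, -0.002, -0.002]]
force: [-0.4, -2.1, 6.1]
width: 0.0253
```

Emit:
jog_arm([
  [0, 0, 0, 0, 0, 0],
  [0, 0, 0, 0, 0, 0],
])

```text
t: 4.88
ee_pos: [0.5109, -0.2898, 0.0862]
ee_rot: [[0.002, -0.998, 0.06], [-0.002, 0.06, 0.998], [-1.0, -0.002, -0.002]]
force: [-0.9, -3.8, 5.3]
width: 0.0252
```

Emit:
jog_arm([
  [-0.002, 0, 0, 0, 0, 0],
  [0, 0, 0, 0, 0, 0],
  [0, 0, 0, 0, 0, 0],
])

```text
t: 5.25
ee_pos: [0.5104, -0.2896, 0.0868]
ee_rot: [[-0.0, -0.998, 0.06], [-0.001, 0.06, 0.998], [-1.0, -0.0, -0.001]]
force: [1.4, -5.2, -3.3]
width: 0.0255
```

Emit:
jog_arm([
  [-0.004, 0, -0.002, 0, 0, 0],
  [-0.01, 0, 0, 0, 0, 0],
  [-0.02, 0, 0, 0, 0, 0],
  [0, 0, 0, 0, 0, 0],
])

```text
t: 5.75
ee_pos: [0.5111, -0.2909, 0.123]
ee_rot: [[0.003, -0.998, 0.06], [-0.001, 0.06, 0.998], [-1.0, -0.003, -0.001]]
force: [1.0, 0.2, -3.1]
width: 0.0256
```

Emit:
jog_arm([
  [-0.03, 0, 0, 0, 0, 0],
  [-0.04, 0, 0, 0, 0, 0],
  [-0.025, 0, 0, 0, 0, 0],
  [0, 0, 0, 0, 0, 0],
  [0, 0, 0, 0, 0, 0],
])

```text
t: 6.38
ee_pos: [0.5093, -0.2902, 0.2145]
ee_rot: [[-0.003, -0.998, 0.06], [0.002, 0.06, 0.998], [-1.0, 0.003, 0.002]]
force: [-0.5, 0.7, -3.2]
width: 0.0257
```

```bash
python3 - <<'E'
from h import *
o=bot.get_obs();print(o['t'],np.round(o['ee_pos'],4),np.round(o['force'],2))
im,W=cloud('side'); np.savez('s3',im=im,W=W); save('s3.png',cv2.resize(im[200:380,320:500],(540,540),interpolation=cv2.INTER_CUBIC))
im,W=cloud('wrist'); np.savez('w3',im=im,W=W); save('w3.png',im)
P=W.reshape(-1,3);P=P[np.isfinite(P[:,0])]
# rack plates tops
q=P[(P[:,2]>.068)&(P[:,2]<.08)&(P[:,1]>0)]; print(len(q)); 
if len(q): print(cv2.minAreaRect(q[:,:2].astype(np.float32)*1000))
# scene/side first pics: rack base extent & plates in rack frame
E
```

```text
6.375 [ 0.5093 -0.2902  0.2145] [-0.52  0.66 -3.16]
575
((581.2999877929688, 55.66393280029297), (70.5022964477539, 8.33096694946289), 10.780776977539062)
```

View pics/s3.png

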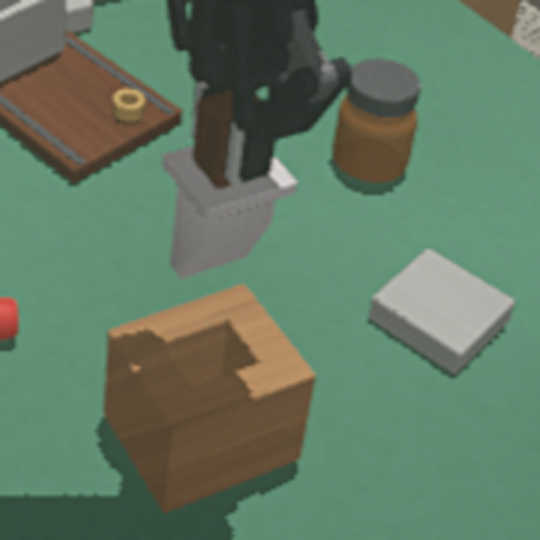

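The zoomed side view shows the block held clear above the stand. Its left edge is straight, and the lower right edge near (250,240) slants in, which is the bevel. I'll check its direction and the block's offset from the TCP with depth, and locate the rack.

```bash
cat > rackfit.py <<'E'
from h import *
def ext(P,c,yaw):
    a=np.deg2rad(yaw); R=np.array([[np.cos(a),np.sin(a)],[-np.sin(a),np.cos(a)]]); return (P[:,:2]-c)@R.T
E
python3 - <<'E'
from rackfit import *
z=np.load('s3.npz');W=z['W']; R=cv2.Rodrigues(np.array(bot.calibration('side')['rvec'],float))[0]
print('cam',-R.T@bot.calibration('side')['tvec'])
P=W.reshape(-1,3);P=P[np.isfinite(P[:,0])]
T=np.array([.5093,-.2902]); L=ext(P,T,-3.55)
m=(abs(L[:,0])<.045)&(abs(L[:,1])<.045)
for h in np.arange(.128,.212,.006):
    k=m&(abs(P[:,2]-h)<.003); 
    if k.sum()>5: print(round(h,3),k.sum(),'x',np.round(np.percentile(L[k,0],[1,50,99])*1000,1),'y',np.round(np.percentile(L[k,1],[1,50,99])*1000,1))
print('zmin',np.percentile(P[m&(P[:,2]>.1)][:,2],[0,1,2]))
# rack
for n in('scene','side','w1','w3'):
    z=np.load(n+'.npz');P=z['W'].reshape(-1,3);P=P[np.isfinite(P[:,0])]
    t=P[(P[:,2]>.069)&(P[:,2]<.078)&(abs(P[:,0]-.57)<.1)&(P[:,1]>-.02)&(P[:,1]<.22)]
    if len(t)<20: continue
    for yaw in (12.0,):
        L=ext(t,np.array([.57,.11]),yaw)*1000
        hist,e=np.histogram(L[:,1],np.arange(-80,80,2)); print(n,len(t),[(int(a),int(b)) for a,b in zip(e,hist) if b])
E
```

```text
cam [ 0.16907283 -0.70945597  0.67534651]
0.134 11 x [-20.1  -3.1  19. ] y [ 1.9  2.8 13.6]
0.14 41 x [-21.2 -11.3  19. ] y [-0.5  1.7 14.7]
0.146 42 x [-20.6 -14.3  18. ] y [-2.8 -0.9 13.6]
0.152 46 x [-20.7  -6.9  19. ] y [-5.6 -3.5 13.8]
0.158 52 x [-21.  -17.3  19.3] y [-8.  -5.6 14.3]
0.164 51 x [-20.8 -17.7  18.8] y [-10.6  -8.6  13.9]
0.17 58 x [-20.6 -18.8  18.9] y [-13.1 -10.4  13.4]
0.176 73 x [-20.7 -16.   20.1] y [-15.6 -13.5  14.1]
0.182 97 x [-20.6  -8.7  20.2] y [-16.4 -14.4  14.8]
0.188 97 x [-20.8 -10.8  17.7] y [-16.3 -14.4  14.1]
0.194 15 x [-20.5  -1.2  18.2] y [-15.9 -14.8  12.3]
0.2 34 x [-25.9  -9.8  22.5] y [-23.4 -22.1  17.1]
0.206 320 x [-26.4 -14.3  25.3] y [-24.1 -15.2  21.8]
zmin [0.13455133 0.15013716 0.16198415]
scene 237 [(-58, 7), (-56, 7), (-54, 12), (-52, 16), (-50, 13), (-20, 4), (-18, 11), (-16, 14), (-14, 12), (-12, 15), (-10, 5), (10, 1), (12, 10), (14, 12), (16, 12), (18, 13), (20, 11), (50, 10), (52, 14), (54, 14), (56, 16), (58, 8)]
side 381 [(-60, 6), (-58, 37), (-56, 25), (-54, 16), (-52, 15), (-50, 5), (-48, 1), (-22, 7), (-20, 22), (-18, 26), (-16, 19), (-14, 14), (-12, 7), (-10, 2), (10, 9), (12, 32), (14, 17), (16, 13), (18, 17), (20, 1), (22, 2), (46, 5), (48, 11), (50, 26), (52, 20), (54, 13), (56, 9), (58, 4)]
w1 576 [(-58, 4), (-56, 13), (-54, 18), (-52, 16), (-50, 25), (-20, 2), (-18, 27), (-16, 25), (-14, 26), (-12, 28), (12, 19), (14, 33), (16, 30), (18, 33), (20, 14), (50, 55), (52, 65), (54, 65), (56, 63), (58, 15)]
w3 525 [(-60, 53), (-58, 330), (-56, 117), (-54, 22), (-52, 3)]
```

```bash
python3 - <<'E'
from rackfit import *
z=np.load('w1.npz');P=z['W'].reshape(-1,3);P=P[np.isfinite(P[:,0])]
t=P[(P[:,2]>.069)&(P[:,2]<.078)&(abs(P[:,0]-.57)<.1)&(P[:,1]>-.02)&(P[:,1]<.22)]
c=np.array([.57,.11]); L=ext(t,c,12)
for a,b in((-.06,-.048),(-.022,-.008),(.008,.024),(.046,.062)):
    q=L[(L[:,1]>a)&(L[:,1]<b)]; r=cv2.minAreaRect((q*1000).astype(np.float32)); print(len(q),[np.round(k,1) for k in r])
E
```

```text
76 [array([-26.3, -52.8]), array([ 8.4, 17.2]), np.float64(89.9)]
108 [array([-24. , -14.2]), array([22.1,  8. ]), np.float64(0.5)]
129 [array([-18.9,  16.7]), array([ 8. , 31.9]), np.float64(89.8)]
263 [array([-3.2, 54.6]), array([ 8. , 62.7]), np.float64(89.9)]
```

Emit:
jog_arm([
  [0, 0, 0, -7.7, 0, 0],
  [0, 0, 0, -7.7, 0, 0],
  [0, -0.0177, 0.0467, 0, 0, 0],
  [0, -0.0177, 0.0467, 0, 0, 0],
  [0, -0.0177, 0.0467, 0, 0, 0],
  [0, -0.0177, 0.0467, 0, 0, 0],
  [0, -0.0177, 0.0467, 0, 0, 0],
  [0, -0.0177, 0.0467, 0, 0, 0],
  [0.006, -0.0177, 0.0467, 0, 0, 0],
  [0.007, -0.0177, 0.0467, 0, 0, 0],
  [0, 0, 0, 0, 0, 0],
  [0, 0, 0, 0, 0, 0],
])

```text
t: 7.98
ee_pos: [0.5708, 0.1035, 0.2022]
ee_rot: [[-0.002, -0.978, -0.208], [-0.001, -0.208, 0.978], [-1.0, 0.002, -0.0]]
force: [-0.5, 0.2, -3.0]
width: 0.0253
```

```bash
cat > meas.py <<'E'
from rackfit import *
def run(tag):
    o=bot.get_obs();print(o['t'],np.round(o['ee_pos'],4),np.round(o['ee_rot'],4).tolist(),np.round(o['force'],2))
    c=np.array([.57,.11])
    print('TCP in L',np.round(ext(np.array([o['ee_pos']]),c,12)*1000,1))
    for n in('wrist','side'):
        im,W=cloud(n); np.savez(tag+n,im=im,W=W); save(tag+n+'.png',im)
        P=W.reshape(-1,3);P=P[np.isfinite(P[:,0])]
        L=ext(P,c,12)*1000; m=(abs(L[:,0])<45)&(abs(L[:,1])<75)
        k=m&(P[:,2]>.069)&(P[:,2]<.0765); h,e=np.histogram(L[k,1],np.arange(-70,70,1.)); print(n,'tops',[(int(a),int(b)) for a,b in zip(e,h) if b>3])
        z=o['ee_pos'][2]-.0805; T=ext(np.array([o['ee_pos']]),c,12)[0]*1000
        for lo,hi in((0,6),(8,14),(20,26),(32,38),(45,60),(67,74)):
            k=m&(P[:,2]>z+lo/1000)&(P[:,2]<z+hi/1000)&(abs(L[:,1]-T[1])<27)&(P[:,2]>.08)
            if k.sum()>5: print(n,lo,k.sum(),'x',np.round(np.percentile(L[k,0],[1,99]),1),'y',np.round(np.percentile(L[k,1],[1,50,99]),1))
E
python3 -c "from meas import *;run('m1')"
```

```text
7.975 [0.5708 0.1035 0.2022] [[-0.0023, -0.9781, -0.2079], [-0.001, -0.2079, 0.9782], [-1.0, 0.0024, -0.0005]] [-0.46  0.15 -2.96]
TCP in L [[-0.6 -6.5]]
wrist tops [(-57, 51), (-56, 65), (-55, 69), (-54, 63), (-53, 68), (-52, 64), (-51, 68), (-50, 91), (-49, 35), (-18, 34), (-17, 33), (-16, 32), (-15, 32), (-14, 31), (-13, 31), (-12, 31), (-11, 30), (12, 21), (13, 31), (14, 32), (15, 39), (16, 40), (17, 41), (18, 41), (19, 40), (20, 21), (50, 111), (51, 63), (52, 67), (53, 66), (54, 61), (55, 69), (56, 63), (57, 62), (58, 23)]
wrist 0 16 x [-20.4 -19.9] y [-4.3  1.6  7.6]
wrist 8 32 x [-20.4 -19.7] y [-8.  -0.2  8. ]
wrist 20 54 x [-20.3 -19.7] y [-12.5  -2.1   8. ]
wrist 32 85 x [-20.6 -19.8] y [-18.2  -4.8   7.7]
wrist 45 33 x [-20.5 -20. ] y [-20.5  -8.3   6.2]
wrist 67 296 x [-26.5 -10.6] y [-28.6  -5.5  15.9]
side tops [(-58, 11), (-57, 18), (-56, 17), (-55, 14), (-54, 7), (-53, 7), (-52, 6), (-51, 6), (-50, 4), (-49, 4), (-20, 15), (-19, 13), (-18, 14), (-17, 11), (-16, 10), (-15, 4), (-14, 8), (-13, 5), (-12, 9), (-11, 4), (10, 4), (11, 5), (12, 13), (13, 15), (14, 13), (15, 5), (16, 9), (17, 6), (18, 10), (49, 6), (50, 13), (51, 14), (52, 14), (53, 8), (54, 9), (55, 8), (56, 6), (58, 4)]
side 0 21 x [-21.6  17.8] y [-6.6 -3.6  6.7]
side 8 31 x [-21.1  18.2] y [-10.3  -7.2   6.2]
side 20 34 x [-22.1  17.8] y [-14.3 -12.    3.9]
side 32 43 x [-22.3  18.1] y [-19.5 -16.9   8.8]
side 45 134 x [-22.2  20. ] y [-24.1 -20.8   9.3]
side 67 94 x [-28.   24.7] y [-31.1 -27.5  16.5]
```

View pics/m1wrist.png

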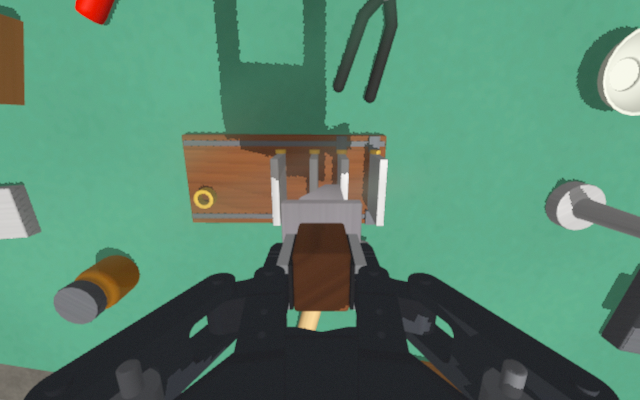

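The wrist view shows the block held over the first gap. The setplate and plate1 are at about (343,190) and (314,190), and the collar is at (203,198). The block's straight face is about 4 mm from the setplate's face line. I'll move in +y and enter the gap.

Emit:
jog_arm([
  [0, 0, 0.0027, 0, 0, 0],
  [0.025, 0, 0, 0, 0, 0],
  [0.022, 0, 0, 0, 0, 0],
  [0.01, 0, 0, 0, 0, 0],
  [0.005, 0, 0, 0, 0, 0],
  [0, 0, 0, 0, 0, 0],
  [0, 0, 0, 0, 0, 0],
])

```text
t: 8.95
ee_pos: [0.5714, 0.1066, 0.1421]
ee_rot: [[0.002, -0.978, -0.207], [0.0, -0.207, 0.978], [-1.0, -0.002, -0.0]]
force: [-0.4, -1.0, -3.1]
width: 0.025
```

```bash
python3 -c "from meas import *;run('m2')"
```

```text
8.95 [0.5714 0.1066 0.1421] [[0.0017, -0.9783, -0.2072], [0.0004, -0.2072, 0.9783], [-1.0, -0.0017, -0.0]] [-0.38 -1.   -3.06]
TCP in L [[ 0.6 -3.6]]
wrist tops [(-58, 11), (-57, 79), (-56, 109), (-55, 104), (-54, 104), (-53, 109), (-52, 102), (-51, 108), (-50, 192), (-49, 18), (-19, 15), (-18, 44), (-17, 29), (-16, 31), (-15, 48), (-14, 29), (-13, 26), (-12, 38), (-11, 12), (3, 5), (6, 4), (9, 4), (12, 35), (13, 47), (14, 39), (15, 39), (16, 44), (17, 44), (18, 38), (19, 43), (20, 12), (50, 206), (51, 117), (52, 98), (53, 108), (54, 106), (55, 99), (56, 100), (57, 94), (58, 19)]
wrist 20 56 x [-19.  -18.4] y [-10.    0.5  10.9]
wrist 32 93 x [-19.2 -18.3] y [-15.3  -1.9  10.8]
wrist 45 29 x [-19.  -18.7] y [-17.   -2.1   9.8]
wrist 67 310 x [-25.2  -6.3] y [-26.4  -3.5  19.2]
side tops [(-59, 7), (-58, 11), (-57, 25), (-56, 16), (-55, 6), (-54, 11), (-53, 4), (-52, 7), (-51, 6), (-50, 5), (-49, 4), (-20, 10), (-19, 13), (-18, 14), (-17, 11), (-16, 13), (-15, 7), (-14, 6), (-13, 6), (-12, 5), (-11, 5), (-6, 5), (-5, 8), (-4, 4), (-3, 4), (14, 4), (15, 7), (19, 4), (49, 4), (50, 10), (51, 9), (52, 8), (53, 4), (54, 4), (55, 6), (56, 5), (57, 4)]
side 20 26 x [-20.5  19.6] y [-11.3  -8.9   8.1]
side 32 35 x [-20.2  18. ] y [-16.7 -13.5  11.8]
side 45 121 x [-21.2  19.9] y [-20.4 -16.9  10.6]
side 67 98 x [-26.8  25.8] y [-28.3 -19.6  17.7]
```

Emit:
jog_arm([
  [0, 0, 0.0007, 0, 0, 0],
  [0, 0, 0, 0, 0, 0],
  [0, 0, 0, 0, 0, 0],
])

```text
t: 9.43
ee_pos: [0.5707, 0.1072, 0.1413]
ee_rot: [[0.0, -0.978, -0.207], [0.0, -0.207, 0.978], [-1.0, -0.0, 0.0]]
force: [-0.7, -0.4, -3.0]
width: 0.0254
```

Emit:
jog_arm([
  [0, 0, 0.0005, 0, 0, 0],
  [0, 0, 0, 0, 0, 0],
  [0, 0, 0, 0, 0, 0],
])

```text
t: 9.8
ee_pos: [0.5706, 0.1076, 0.1413]
ee_rot: [[0.0, -0.978, -0.207], [-0.0, -0.207, 0.978], [-1.0, -0.0, -0.0]]
force: [0.0, -0.6, -2.4]
width: 0.0254
```

Emit:
jog_arm([
  [0, 0, 0.0005, 0, 0, 0],
  [0, 0, 0, 0, 0, 0],
  [0, 0, 0, 0, 0, 0],
])

```text
t: 10.18
ee_pos: [0.5705, 0.1077, 0.1414]
ee_rot: [[0.0, -0.978, -0.207], [-0.001, -0.207, 0.978], [-1.0, -0.0, -0.001]]
force: [-0.1, -3.5, -2.3]
width: 0.0251
```

Emit:
jog_arm([
  [0.003, 0, 0, 0, 0, 0],
  [0.003, 0, 0, 0, 0, 0],
  [0.003, 0, 0, 0, 0, 0],
  [0.003, 0, 0, 0, 0, 0],
  [0, 0, 0, 0, 0, 0],
])

```text
t: 10.8
ee_pos: [0.5708, 0.1078, 0.129]
ee_rot: [[0.001, -0.978, -0.207], [-0.001, -0.207, 0.978], [-1.0, -0.0, -0.001]]
force: [1.1, -5.9, -2.1]
width: 0.0252
```

Emit:
jog_arm([
  [0.003, 0, 0, 0, 0, 0],
  [0.003, 0, 0, 0, 0, 0],
  [0.003, 0, 0, 0, 0, 0],
  [0, 0, 0, 0, 0, 0],
])

```text
t: 11.3
ee_pos: [0.5719, 0.108, 0.1224]
ee_rot: [[0.004, -0.978, -0.207], [0.0, -0.207, 0.978], [-1.0, -0.004, -0.001]]
force: [0.6, -5.0, 8.4]
width: 0.0253
```

Emit:
jog_arm([
  [0.002, 0, -0.0005, 0, 0, 0],
  [0.002, 0, 0, 0, 0, 0],
  [0.003, 0, 0, 0, 0, 0],
  [0.003, 0, 0, 0, 0, 0],
  [0, 0, 0, 0, 0, 0],
])

```text
t: 11.92
ee_pos: [0.5727, 0.1081, 0.1127]
ee_rot: [[0.006, -0.978, -0.207], [0.001, -0.207, 0.978], [-1.0, -0.006, -0.0]]
force: [1.0, -4.2, 8.1]
width: 0.0252
```

Emit:
jog_arm([
  [0.003, 0, 0, 0, 0, 0],
  [0.003, 0, 0, 0, 0, 0],
  [0.003, 0, 0, 0, 0, 0],
  [0, 0, 0, 0, 0, 0],
])

```text
t: 12.42
ee_pos: [0.5724, 0.108, 0.1027]
ee_rot: [[0.005, -0.978, -0.207], [0.001, -0.207, 0.978], [-1.0, -0.005, 0.0]]
force: [2.9, -4.8, 4.4]
width: 0.0251
```

Emit:
jog_arm([
  [0.003, 0, -0.0002, 0, 0, 0],
  [0.002, 0, 0, 0, 0, 0],
  [0, 0, 0, 0, 0, 0],
])

```text
t: 12.8
ee_pos: [0.572, 0.1078, 0.0974]
ee_rot: [[0.004, -0.978, -0.207], [0.001, -0.207, 0.978], [-1.0, -0.004, 0.0]]
force: [2.3, -3.1, 4.9]
width: 0.0251
```

Emit:
jog_arm([
  [0.0015, 0, 0, 0, 0, 0],
  [0, 0, 0, 0, 0, 0],
  [0, 0, 0, 0, 0, 0],
])

```text
t: 13.18
ee_pos: [0.5719, 0.1078, 0.0958]
ee_rot: [[0.003, -0.978, -0.207], [0.001, -0.207, 0.978], [-1.0, -0.003, 0.0]]
force: [1.7, -2.9, 5.5]
width: 0.0252
```

Emit:
jog_arm([
  [0.0012, 0, 0, 0, 0, 0],
  [0, 0, 0, 0, 0, 0],
  [0, 0, 0, 0, 0, 0],
])

```text
t: 13.55
ee_pos: [0.5718, 0.1078, 0.0946]
ee_rot: [[0.003, -0.978, -0.207], [0.001, -0.207, 0.978], [-1.0, -0.003, 0.0]]
force: [1.3, -3.6, 5.2]
width: 0.0254
```

```bash
python3 -c "from meas import *;run('m3')"
```

```text
13.55 [0.5718 0.1078 0.0946] [[0.0031, -0.9784, -0.2068], [0.001, -0.2068, 0.9784], [-1.0, -0.0032, 0.0003]] [ 1.26 -3.65  5.18]
TCP in L [[ 1.3 -2.5]]
wrist tops [(-58, 20), (-57, 144), (-56, 158), (-55, 163), (-54, 153), (-53, 172), (-52, 155), (-51, 166), (-50, 343), (-49, 8), (-26, 19), (-25, 39), (-24, 35), (-23, 35), (-22, 41), (-21, 30), (-20, 38), (-19, 39), (-18, 23), (12, 42), (13, 31), (14, 37), (15, 39), (16, 32), (17, 35), (18, 39), (19, 33), (20, 6), (49, 35), (50, 385), (51, 165), (52, 161), (53, 164), (54, 159), (55, 154), (56, 154), (57, 113), (58, 12)]
wrist 67 327 x [-24.4  -8.4] y [-25.2  -3.   20.2]
side tops [(-60, 4), (-59, 6), (-58, 16), (-57, 18), (-56, 15), (-55, 10), (-54, 8), (-53, 7), (-52, 6), (-51, 5), (-50, 8), (-27, 10), (-26, 17), (-25, 17), (-24, 8), (-23, 11), (-22, 8), (-21, 7), (-20, 7), (-19, 7), (-18, 6), (11, 5), (13, 5), (50, 12), (51, 12), (52, 7), (54, 9), (55, 4), (57, 4)]
side 67 92 x [-25.8  28.2] y [-27.8 -22.1  18.2]
```

```bash
cat > fl.py <<'E'
from rackfit import *
import sys
W=np.load(sys.argv[1])['W'].reshape(-1,3);W=W[np.isfinite(W[:,0])]
L=ext(W,np.array([.57,.11]),12)*1000
y0=float(sys.argv[2])
for a,b in((-27,-16),):
    k=(L[:,0]>a)&(L[:,0]<b)&(abs(L[:,1]-y0)<21)&(W[:,2]>.078)&(W[:,2]<.1)
    h,e=np.histogram(W[k,2]*1000,np.arange(78,100,1)); print('flange',[(int(p),int(q)) for p,q in zip(e,h)])
k=(abs(L[:,0])<33)&(L[:,1]>50)&(L[:,1]<58)&(W[:,2]>.06); print('platetop z',np.median(W[k,2]))
k=(abs(L[:,0])<45)&(L[:,1]>-90)&(L[:,1]<-65)&(W[:,2]<.02); print('base z',np.median(W[k,2]))
E
python3 fl.py m3wrist.npz -3; python3 fl.py m3side.npz -3
```

```text
flange [(78, 0), (79, 0), (80, 1), (81, 16), (82, 46), (83, 19), (84, 43), (85, 28), (86, 47), (87, 61), (88, 315), (89, 604), (90, 114), (91, 1), (92, 0), (93, 0), (94, 0), (95, 0), (96, 0), (97, 0), (98, 0)]
platetop z 0.1757671006237795
base z 0.014912307362180278
flange [(78, 0), (79, 0), (80, 0), (81, 2), (82, 6), (83, 4), (84, 5), (85, 6), (86, 3), (87, 10), (88, 17), (89, 11), (90, 3), (91, 2), (92, 0), (93, 0), (94, 0), (95, 0), (96, 0), (97, 0), (98, 0)]
platetop z 0.07351156676669993
base z 0.014318624286575697
```

The first gap measures about 29.8 mm and the foot is within about 0.5 mm of the base, with the block bearing at roughly 3.5 N. I'll draw it straight up.

Emit:
jog_arm([
  [-0.003, 0, -0.0002, 0, 0, 0],
  [-0.006, 0, 0, 0, 0, 0],
  [-0.008, 0, 0, 0, 0, 0],
  [-0.008, 0, 0, 0, 0, 0],
  [-0.01, 0, 0, 0, 0, 0],
  [-0.012, 0, 0, 0, 0, 0],
  [-0.015, 0, 0, 0, 0, 0],
  [-0.015, 0, 0, 0, 0, 0],
  [-0.01, 0, 0, 0, 0, 0],
  [0, 0, 0, 0, 0, 0],
  [0, 0, 0, 0, 0, 0],
])

```text
t: 15.02
ee_pos: [0.5702, 0.1073, 0.1801]
ee_rot: [[-0.001, -0.978, -0.207], [0.0, -0.207, 0.978], [-1.0, 0.001, 0.0]]
force: [0.1, 0.3, -4.1]
width: 0.0252
```

```bash
python3 -c "from meas import *;run('m4')"
```

```text
15.025 [0.5702 0.1073 0.1801] [[-0.0011, -0.9783, -0.2072], [0.0001, -0.2072, 0.9783], [-1.0, 0.0011, 0.0003]] [ 0.12  0.27 -4.09]
TCP in L [[-0.3 -2.7]]
wrist tops [(-58, 4), (-57, 66), (-56, 78), (-55, 75), (-54, 78), (-53, 81), (-52, 75), (-51, 84), (-50, 129), (-49, 20), (-26, 17), (-25, 41), (-24, 44), (-23, 41), (-22, 42), (-21, 38), (-20, 35), (-19, 35), (-18, 34), (12, 23), (13, 23), (14, 26), (15, 30), (16, 40), (17, 37), (18, 43), (19, 38), (20, 20), (50, 134), (51, 77), (52, 75), (53, 76), (54, 73), (55, 77), (56, 81), (57, 71), (58, 21)]
wrist 0 16 x [-19.9 -19.3] y [-0.5  5.5 11.6]
wrist 8 35 x [-20.1 -19.6] y [-2.8  4.1 11.9]
wrist 20 60 x [-20.  -19.5] y [-9.6  1.5 11.9]
wrist 32 86 x [-20.1 -19.4] y [-13.2  -0.3  11.8]
wrist 45 32 x [-20.2 -19.7] y [-17.6  -3.8  10.7]
wrist 67 290 x [-26.2  -9.5] y [-25.6  -2.6  20. ]
side tops [(-60, 5), (-58, 14), (-57, 15), (-56, 21), (-55, 5), (-54, 9), (-53, 7), (-52, 4), (-51, 11), (-50, 4), (-27, 11), (-26, 13), (-25, 13), (-24, 14), (-23, 11), (-22, 4), (-21, 10), (-20, 7), (-19, 5), (-18, 5), (11, 10), (12, 19), (13, 12), (14, 11), (15, 9), (16, 6), (17, 11), (18, 6), (19, 4), (20, 5), (49, 5), (50, 9), (51, 7), (52, 11), (53, 5), (54, 7), (56, 9)]
side 0 21 x [-21.   19.2] y [-2.   0.2 11.8]
side 8 28 x [-21.5  19.2] y [-5.5 -3.2 10.2]
side 20 29 x [-21.2  18.4] y [-10.1  -7.8  10.7]
side 32 35 x [-21.3  18.9] y [-15.7 -12.8  11.5]
side 45 123 x [-21.8  17. ] y [-19.8 -15.8  13.3]
side 67 121 x [-28.1  25.3] y [-26.6 -20.1  20.3]
```

Emit:
jog_arm([
  [0, 0, -0.0125, 0, 0, 0],
  [0, 0, -0.015, 0, 0, 0],
  [0, 0, -0.012, 0, 0, 0],
  [0.005, 0, 0, 0, 0, 0],
  [0.012, 0, 0, 0, 0, 0],
  [0.012, 0, 0, 0, 0, 0],
  [0.006, 0, 0, 0, 0, 0],
  [0.003, 0, 0, 0, 0, 0],
  [0, 0, 0, 0, 0, 0],
  [0, 0, 0, 0, 0, 0],
])

```text
t: 16.38
ee_pos: [0.5791, 0.0688, 0.143]
ee_rot: [[0.001, -0.978, -0.207], [0.0, -0.207, 0.978], [-1.0, -0.001, 0.0]]
force: [0.2, -0.2, -2.7]
width: 0.0253
```

```bash
python3 -c "from meas import *;run('m5')"
```

```text
16.375 [0.5791 0.0688 0.143 ] [[0.0009, -0.9783, -0.2073], [0.0002, -0.2073, 0.9783], [-1.0, -0.0009, 0.0]] [ 0.25 -0.21 -2.75]
TCP in L [[  0.3 -42.2]]
wrist tops [(-57, 35), (-56, 46), (-55, 34), (-54, 27), (-53, 36), (-52, 43), (-51, 24), (-50, 24), (-35, 4), (-34, 4), (-30, 4), (-26, 31), (-25, 40), (-24, 48), (-23, 41), (-22, 38), (-21, 43), (-20, 43), (-19, 38), (-18, 15), (12, 220), (13, 100), (14, 106), (15, 98), (16, 110), (17, 98), (18, 112), (19, 89), (20, 17), (49, 22), (50, 302), (51, 104), (52, 108), (53, 100), (54, 97), (55, 108), (56, 106), (57, 81), (58, 17)]
wrist 20 57 x [-19.2 -18.5] y [-48.9 -37.4 -27.6]
wrist 32 85 x [-19.4 -18.6] y [-53.9 -41.3 -28.3]
wrist 45 34 x [-19.5 -18.9] y [-57.  -41.7 -28.4]
wrist 67 297 x [-25.5  -6.6] y [-65.5 -42.7 -19.6]
side tops [(-58, 16), (-57, 19), (-56, 12), (-55, 12), (-54, 7), (-53, 5), (-52, 8), (-51, 5), (-50, 5), (-44, 6), (-42, 5), (-41, 5), (-26, 7), (-22, 5), (-20, 4), (11, 6), (12, 7), (13, 16), (14, 4), (16, 6), (17, 7), (18, 6), (19, 6), (48, 5), (49, 5), (50, 8), (51, 14), (52, 13), (53, 9), (54, 7), (55, 7), (56, 5), (57, 6)]
side 20 30 x [-21.7  18.7] y [-50.  -47.1 -29.5]
side 32 36 x [-20.8  16.7] y [-55.2 -52.4 -30.2]
side 45 114 x [-21.3  20.2] y [-58.7 -55.9 -29.5]
side 67 108 x [-26.9  25.5] y [-66.1 -58.2 -18.6]
```

Emit:
jog_arm([
  [0, 0, 0.0012, 0, 0, 0],
  [0, 0, 0, 0, 0, 0],
  [0, 0, 0, 0, 0, 0],
])

```text
t: 16.85
ee_pos: [0.5786, 0.0698, 0.1427]
ee_rot: [[0.0, -0.978, -0.207], [0.0, -0.207, 0.978], [-1.0, -0.0, 0.0]]
force: [0.7, 0.4, -2.8]
width: 0.0251
```

Emit:
jog_arm([
  [0, 0, 0.0003, 0, 0, 0],
  [0, 0, 0, 0, 0, 0],
  [0, 0, 0, 0, 0, 0],
])

```text
t: 17.23
ee_pos: [0.5785, 0.0701, 0.1426]
ee_rot: [[0.0, -0.978, -0.207], [0.0, -0.207, 0.978], [-1.0, -0.0, 0.0]]
force: [-0.3, 0.3, -3.3]
width: 0.0256
```

Emit:
jog_arm([
  [0, 0, 0, 0, 0, 0],
  [0, 0, 0, 0, 0, 0],
])

```text
t: 17.48
ee_pos: [0.5785, 0.0701, 0.1426]
ee_rot: [[0.0, -0.978, -0.207], [0.0, -0.207, 0.978], [-1.0, -0.0, 0.0]]
force: [-0.4, -0.6, -2.7]
width: 0.0254
```

Emit:
jog_arm([
  [0, 0, 0.0002, 0, 0, 0],
  [0, 0, 0, 0, 0, 0],
  [0, 0, 0, 0, 0, 0],
])

```text
t: 17.85
ee_pos: [0.5785, 0.0703, 0.1426]
ee_rot: [[0.0, -0.978, -0.207], [0.0, -0.207, 0.978], [-1.0, -0.0, 0.0]]
force: [0.2, -0.8, -4.2]
width: 0.0252
```

Emit:
jog_arm([
  [0, 0, 0.0002, 0, 0, 0],
  [0, 0, 0, 0, 0, 0],
  [0, 0, 0, 0, 0, 0],
])

```text
t: 18.23
ee_pos: [0.5785, 0.0704, 0.1426]
ee_rot: [[0.0, -0.978, -0.207], [-0.0, -0.207, 0.978], [-1.0, -0.0, -0.0]]
force: [-0.9, -0.3, -2.4]
width: 0.0255
```

Emit:
jog_arm([
  [0, 0, 0, 0, 0, 0],
])

```text
t: 18.35
ee_pos: [0.5785, 0.0704, 0.1426]
ee_rot: [[0.0, -0.978, -0.207], [-0.0, -0.207, 0.978], [-1.0, -0.0, -0.0]]
force: [-0.4, -1.2, -4.1]
width: 0.0254
```

Emit:
jog_arm([
  [0.003, 0, 0, 0, 0, 0],
  [0.003, 0, 0, 0, 0, 0],
  [0.003, 0, 0, 0, 0, 0],
  [0, 0, 0, 0, 0, 0],
  [0, 0, 0, 0, 0, 0],
])

```text
t: 18.98
ee_pos: [0.5783, 0.0704, 0.1333]
ee_rot: [[-0.0, -0.978, -0.207], [-0.0, -0.207, 0.978], [-1.0, 0.001, -0.0]]
force: [0.1, -1.0, -4.5]
width: 0.0254
```

Emit:
jog_arm([
  [0.003, 0, 0, 0, 0, 0],
  [0.003, 0, 0, 0, 0, 0],
  [0, 0, 0, 0, 0, 0],
])

```text
t: 19.35
ee_pos: [0.5785, 0.0704, 0.1273]
ee_rot: [[0.0, -0.978, -0.207], [-0.0, -0.207, 0.978], [-1.0, -0.0, -0.0]]
force: [1.2, -1.6, -3.7]
width: 0.0256
```

Emit:
jog_arm([
  [0.002, 0, -0.0001, 0, 0, 0],
  [0.002, 0, 0, 0, 0, 0],
  [0.002, 0, 0, 0, 0, 0],
  [0, 0, 0, 0, 0, 0],
])

```text
t: 19.85
ee_pos: [0.5791, 0.0706, 0.1221]
ee_rot: [[0.002, -0.978, -0.207], [0.0, -0.207, 0.978], [-1.0, -0.002, 0.0]]
force: [0.7, -1.2, 3.9]
width: 0.0249
```

Emit:
jog_arm([
  [0.002, 0, 0, 0, 0, 0],
  [0.002, 0, 0, 0, 0, 0],
  [0.002, 0, 0, 0, 0, 0],
  [0, 0, 0, 0, 0, 0],
])

```text
t: 20.35
ee_pos: [0.5787, 0.0705, 0.1154]
ee_rot: [[0.001, -0.978, -0.207], [0.0, -0.207, 0.978], [-1.0, -0.001, 0.0]]
force: [1.4, -0.9, 2.4]
width: 0.0253
```

Emit:
jog_arm([
  [0.002, 0, -0.0001, 0, 0, 0],
  [0.002, 0, 0, 0, 0, 0],
  [0.002, 0, 0, 0, 0, 0],
  [0.002, 0, 0, 0, 0, 0],
  [0, 0, 0, 0, 0, 0],
])

```text
t: 20.98
ee_pos: [0.5778, 0.0702, 0.1067]
ee_rot: [[-0.002, -0.978, -0.207], [-0.0, -0.207, 0.978], [-1.0, 0.002, 0.0]]
force: [1.1, -0.2, -2.5]
width: 0.0253
```

Emit:
jog_arm([
  [0.002, 0, 0, 0, 0, 0],
  [0.002, 0, 0, 0, 0, 0],
  [0.002, 0, 0, 0, 0, 0],
  [0, 0, 0, 0, 0, 0],
])

```text
t: 21.48
ee_pos: [0.5783, 0.0704, 0.1013]
ee_rot: [[-0.0, -0.978, -0.207], [0.0, -0.207, 0.978], [-1.0, 0.0, 0.0]]
force: [-0.3, -0.8, -0.3]
width: 0.0247
```

Emit:
jog_arm([
  [0.002, 0, 0, 0, 0, 0],
  [0.002, 0, 0, 0, 0, 0],
  [0.002, 0, 0, 0, 0, 0],
  [0.0005, 0, 0, 0, 0, 0],
  [0, 0, 0, 0, 0, 0],
  [0, 0, 0, 0, 0, 0],
])

```text
t: 22.22
ee_pos: [0.5786, 0.0704, 0.095]
ee_rot: [[0.0, -0.978, -0.207], [0.0, -0.207, 0.978], [-1.0, -0.0, 0.0]]
force: [1.0, -0.4, -0.4]
width: 0.0255
```

```bash
python3 -c "from meas import *;run('m6')"; python3 fl.py m6wrist.npz -41
```

```text
22.225 [0.5786 0.0704 0.095 ] [[0.0003, -0.9783, -0.2072], [0.0002, -0.2072, 0.9783], [-1.0, -0.0003, 0.0001]] [ 1.   -0.45 -0.38]
TCP in L [[  0.2 -40.5]]
wrist tops [(-64, 17), (-63, 35), (-62, 30), (-61, 32), (-60, 38), (-59, 30), (-58, 30), (-57, 39), (-56, 20), (-26, 39), (-25, 32), (-24, 29), (-23, 38), (-22, 30), (-21, 31), (-20, 36), (-19, 25), (-18, 10), (11, 26), (12, 377), (13, 165), (14, 154), (15, 166), (16, 161), (17, 143), (18, 153), (19, 116), (20, 8), (49, 151), (50, 475), (51, 179), (52, 159), (53, 161), (54, 174), (55, 153), (56, 163), (57, 102), (58, 15)]
wrist 67 298 x [-25.6  -7. ] y [-63.7 -40.4 -17.8]
side tops [(-66, 5), (-65, 8), (-64, 21), (-63, 16), (-62, 9), (-61, 6), (-60, 8), (-59, 9), (-58, 6), (-56, 7), (-55, 6), (-27, 4), (-26, 7), (-25, 4), (11, 6), (12, 13), (13, 10), (14, 9), (15, 5), (16, 10), (18, 6), (19, 4), (48, 8), (49, 6), (50, 14), (51, 15), (52, 7), (53, 8), (54, 8), (55, 9), (56, 6)]
side 67 106 x [-27.1  23.8] y [-64.6 -56.6 -18.1]
flange [(78, 0), (79, 0), (80, 0), (81, 1), (82, 32), (83, 38), (84, 35), (85, 41), (86, 24), (87, 43), (88, 169), (89, 647), (90, 384), (91, 25), (92, 0), (93, 0), (94, 0), (95, 0), (96, 0), (97, 0), (98, 0)]
platetop z 0.07442513037484728
base z 0.014952241543536804
```

Plate1 is still centred at about -21.9 mm, and plate2 is about 37.9 mm from it. The foot is about 0.7 mm above the base. I'll add a slight bearing push and settle the block the last half millimetre.

Emit:
jog_arm([
  [0.0006, 0, 0.0002, 0, 0, 0],
  [0, 0, 0, 0, 0, 0],
  [0, 0, 0, 0, 0, 0],
  [0, 0, 0, 0, 0, 0],
])

```text
t: 22.82
ee_pos: [0.5786, 0.0704, 0.0947]
ee_rot: [[0.0, -0.978, -0.207], [-0.0, -0.207, 0.978], [-1.0, -0.0, -0.0]]
force: [0.1, -2.8, 2.0]
width: 0.025
```

Emit:
jog_arm([
  [0, 0, 0.0001, 0, 0, 0],
  [0, 0, 0, 0, 0, 0],
  [0, 0, 0, 0, 0, 0],
])

```text
t: 23.2
ee_pos: [0.5786, 0.0704, 0.0946]
ee_rot: [[0.0, -0.978, -0.207], [-0.0, -0.207, 0.978], [-1.0, -0.0, -0.0]]
force: [1.6, -4.3, 1.5]
width: 0.0255
```

Emit:
jog_arm([
  [0, 0, -0.0003, 0, 0, 0],
  [0, 0, 0, 0, 0, 0],
])

```text
t: 23.45
ee_pos: [0.5785, 0.0704, 0.0945]
ee_rot: [[0.0, -0.978, -0.207], [0.0, -0.207, 0.978], [-1.0, -0.0, 0.0]]
force: [0.5, -2.0, 1.7]
width: 0.0251
```

Emit:
jog_arm([
  [0, 0, 0, 0, 0, 0],
  [0, 0, 0, 0, 0, 0],
  [0, 0, 0, 0, 0, 0],
  [0, 0, 0, 0, 0, 0],
  [0, 0, 0, 0, 0, 0],
  [0, 0, 0, 0, 0, 0],
  [0, 0, 0, 0, 0, 0],
], gripper=1)

```text
t: 24.32
ee_pos: [0.5785, 0.0703, 0.0945]
ee_rot: [[-0.0, -0.978, -0.207], [0.0, -0.207, 0.978], [-1.0, -0.0, 0.0]]
force: [0.7, 0.0, 0.3]
width: 0.0855
```

Emit:
jog_arm([
  [-0.008, 0, 0, 0, 0, 0],
  [-0.02, 0, 0, 0, 0, 0],
  [-0.03, 0, 0, 0, 0, 0],
  [-0.03, 0, 0, 0, 0, 0],
  [-0.02, 0, 0, 0, 0, 0],
  [0, 0, 0, 0, 0, 0],
  [0, 0, 0, 0, 0, 0],
])

```text
t: 25.2
ee_pos: [0.5779, 0.0702, 0.2018]
ee_rot: [[-0.001, -0.978, -0.207], [-0.0, -0.207, 0.978], [-1.0, 0.001, 0.0]]
force: [-0.1, 0.0, 0.6]
width: 0.0853
```

```bash
python3 -c "from meas import *;run('m7')"; python3 fl.py m7wrist.npz -41;python3 - <<'E'
from rackfit import *
W=np.load('m7wrist.npz')['W'].reshape(-1,3);W=W[np.isfinite(W[:,0])]
L=ext(W,np.array([.57,.11]),12)*1000
for lo,hi in((.085,.092),(.12,.135)):
    q=W[(abs(L[:,0])<45)&(abs(L[:,1]+41)<40)&(W[:,2]>lo)&(W[:,2]<hi)]
    A=np.c_[q[:,:2],np.ones(len(q))]; s=np.linalg.lstsq(A,q[:,2],rcond=None)[0]
    print(lo,len(q),np.median(q[:,2]),'slope',s[:2],cv2.minAreaRect((ext(q,np.array([.57,.11]),12)*1000).astype(np.float32)))
E
```

```text
25.2 [0.5779 0.0702 0.2018] [[-0.0012, -0.9783, -0.2073], [-0.0001, -0.2073, 0.9783], [-1.0, 0.0012, 0.0002]] [-0.06  0.04  0.58]
TCP in L [[ -0.5 -40.5]]
wrist tops [(-63, 14), (-62, 14), (-61, 15), (-60, 15), (-59, 15), (-58, 15), (-57, 11), (-56, 11), (-26, 11), (-25, 13), (-24, 15), (-23, 14), (-22, 14), (-21, 15), (-20, 14), (-19, 12), (12, 100), (13, 78), (14, 60), (15, 64), (16, 68), (17, 66), (18, 64), (19, 66), (20, 19), (49, 4), (50, 166), (51, 64), (52, 66), (53, 61), (54, 68), (55, 67), (56, 65), (57, 60), (58, 14)]
wrist 0 94 x [-14.2  11.6] y [-53.5 -40.5 -27.6]
wrist 8 260 x [-12.7  13.2] y [-52.4 -40.5 -28.9]
side tops [(-65, 12), (-64, 21), (-63, 10), (-62, 15), (-61, 9), (-60, 8), (-59, 10), (-58, 10), (-56, 5), (-26, 6), (-25, 4), (-19, 4), (10, 6), (11, 7), (12, 8), (13, 9), (14, 11), (15, 8), (16, 4), (17, 4), (18, 8), (19, 8), (48, 4), (49, 5), (50, 13), (51, 14), (52, 11), (53, 6), (54, 8), (55, 5), (56, 7), (57, 5)]
side 0 53 x [-16.2  14.9] y [-55.7 -49.1 -28.5]
side 8 7 x [-9.4  4.6] y [-52.5 -45.5 -38.9]
flange [(78, 0), (79, 0), (80, 0), (81, 0), (82, 8), (83, 24), (84, 10), (85, 2), (86, 0), (87, 46), (88, 214), (89, 157), (90, 31), (91, 0), (92, 0), (93, 0), (94, 0), (95, 0), (96, 0), (97, 0), (98, 0)]
platetop z 0.07453598828579826
base z 0.014972413410847096
0.085 1270 0.08891714231981662 slope [-0.00039029  0.00163436] ((0.32512855529785156, -40.530357360839844), (46.06071090698242, 51.18269729614258), 89.92613983154297)
0.12 1156 0.12877107606026242 slope [0.05009217 0.01525838] ((0.6158103942871094, -40.537437438964844), (25.85399627685547, 30.25783920288086), 89.70317840576172)
```

View pics/m7wrist.png

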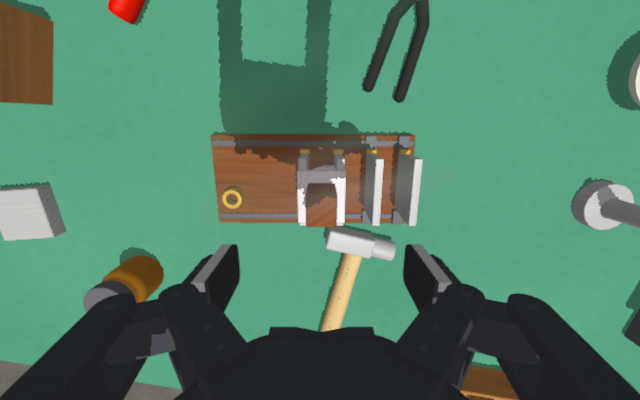

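The picture shows the block standing alone in the second gap at (321,195), the flange level and the fingers clear. The collar at (232,198) and the hammer look undisturbed. I'm handing in.

```bash
python3 -c "from plant import bot;print(bot.close_job())"
```

```text
the job is handed in; nothing more can be done
None
```

I set both rack gaps with the spacer block, left it standing in the second gap, and handed the job in at about 25 s of the 62 s allowed. The hand-in gives no verdict.

| Check (camera depth) | Measured | Needed |
|---|---|---|
| First gap (setplate to plate1), after I drew the block out | about 30 mm | 30 ± 1.5 mm |
| Second gap (plate1 to plate2) | about 30 mm | 30 ± 1.5 mm |
| Foot above the rack base | within about 1 mm | within 4 mm |
| Block tilt, from the flange slope | about 0.002 rad | below 0.06 rad |

- **Plate1:** it stayed in place to within camera noise while the second gap was opened.
- **Forces:** side force read at the tool was at most about 6 N in the first gap and 4.5 N in the second. These are net tool readings, not the contact forces on the plates.
- **Bearing:** the first gap read about 3.5 N at the tool. For the second, I added a slight push before letting go and it read 3 to 4 N.
- **Bystanders:** nothing looked disturbed in the last wrist picture. I judged this by eye, did not measure it, and not every item is in that view.
- **Disagreement:** the wrist and side cameras differed by 1 to 2 mm in places. I used the wrist camera, which agreed with where I felt contact.

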